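Load the coffee capsule magazine

ROBOT

A 7-joint arm with a two-finger parallel gripper is mounted at the origin on the work surface. World frame = base frame: x ahead of the robot, y to its left, z up, the work surface at z = 0. Lengths are in mm, angles in rad, forces in N, time in s.
With the tool pointing down it reaches from about 400 to 850 mm from the base axis. Payload 10.4 kg.
Tool frame: the origin (TCP) lies on the centre line of the jaws, within the pads' length; the fingertips stand 17 mm ahead of it and the grasp point (between the pads) lies 2 mm behind it; y points along the fingers, z is the direction in which the jaws open and shut, and the axes are right-handed (so a half turn about y gives the same grasp; the last joint's range is limited). The gripper opens to 85 mm and grips with 20 to 120 N. Pads are 22 mm wide; open, the fingers measure 114 mm over their backs; the gripper's body (76 mm by 85 mm) begins 54 mm behind the grasp point. The pads swing forward as they close: fully open they stand 13 mm farther back than shut.
Start: joints at [-1.156, 0.332, -0.065, 1.46, 0.022, 1.35, -0.088], TCP at [264.957, 566.08, 248.338] pointing down, gripper open.
Joint ranges: [-2.6, 2.6], [-0.5, 2.12], [-1.47, 1.34], [0.16, 2.42], [-1.27, 4.41], [0.06, 2.06], [-2.6, 2.6]. Speed limits (rad/s): [2.22, 2.22, 2.79, 2.79, 3.14, 3.14, 3.14].

INTERFACE

Orientations are given as a unit quaternion [x, y, z, w].
In Python, from station import bot gives the robot as it stands. The module is installed in compiled form; this text tells all that it offers.
- The arm moves only by the tool move_arm, never from a script. Its argument "plan" is one flat list of numbers, 5 for each row, row after row: the shift along the tool's x, y, z in mm, then the turn about the tool's y in degrees, then the finger opening in mm, from 0 to 85.4. A call has 1 to 20 rows; each row shifts and turns the commanded pose from where the row before left it, along the tool's axes as they then stand; what a row does not reach is not made up. A row lasts 1/12 s, in which the tool goes at most 41.7 mm and 7.16 degrees, less where a joint would pass 70% of its speed; a pose out of reach is approached as far as the arm can. A call is refused whole if a number of a shift passes 41.7 or a number of a turn 7.16, either way. A call with a gripper value outside its range is refused whole. The fingers move at their own pace and stop on an object; "squeeze" is the grip in N (left out, the last holds). Time passes only in rows, so rows that do not move let the fingers close. It gives the time, the measured TCP pose, the force and the opening at its end, in the units of the state.
- bot.get_obs(): the state, without advancing time (a new reading comes with each control period).
- bot.grab_frame(name): name is "scene" or "top"; returns (picture, depth): 480x640x3 uint8, red, green, blue; 480x640 float32, mm along the optical axis (not along the pixel's ray), 0 where there is no reading.
- bot.calibration(name): a dict with "intrinsics" (3x3 intrinsics, pixels), "R" (3x3) and "t" (3): a world point X has camera coordinates R X + t. Camera axes: x right, y down, z forward; pixel columns grow to the right and rows downward; lengths in mm; the calibration is good to about 2 mm. A picture is of the moment at which its call begins. calibration takes no time and is no camera call.
- bot.sign_off(): hands the job in, once; it reports no verdict.
The state is a dict: "time": time; "joint_pos": joint angles; "dq": joint speeds; "joint_torque": joint torques, N m; "eef_pos": TCP position; "tool_rot": TCP orientation; "force": force on the tool from outside, world axes, zero at the start; "moment": the same for the moment, N m; "width": finger opening in mm.
Only numpy, scipy, OpenCV 4.12 (cv2) and the standard library are available. Lean on these libraries where they do the work, as an engineer would, in place of code of your own. Each camera call takes 0.05 s, during which the arm holds its last target. There are 200 camera calls.

TASK

Load the two small coffee capsules into the spring-loaded capsule magazine, one after the other: set each one foil side up in the mouth and push it down past the two spring lips until they snap back over it and hold it inside. Leave the wide flat pod, which does not fit, where it stands.

Things in the scene. Friction and masses are not known exactly. Their poses are not given: they have to be found in the camera images.
- capsule_a_center (a point): Small coffee capsule: upright black cylinder with a silver foil lid on top, 54 mm diameter, 32 mm tall, 30 g, the lowest 6 mm tapering to 44 mm at the foot. It stands on the counter. This point is its centre, 16 mm above its underside; z points up to the foil. Capsules a and b are alike and may be loaded in either order.
- capsule_b_center (a point): The other small coffee capsule, identical: 54 mm diameter, 32 mm tall; the point is its centre, z up to the foil.
- wide_pod_center (a point): Wide flat pod of the same black and silver, 72 mm diameter, 22 mm tall, loose on the counter; too wide for the magazine, not to be moved. The point is its centre.
- magazine: Capsule magazine: upright white square tube on a dark 90 x 90 x 12 mm foot, fixed to the counter, empty at first. Origin: centre of the foot's underside; z up the tube's axis. Its mouth is a square funnel, rim 128 mm above the counter, 75 mm wide inside (81 outside), narrowing to the 57 mm tube at 119 mm. A capsule set in it rests on the lips, foil about 143 mm above the counter.
- lips (a point): Point on the tube's axis level with the lips' undersides, 108 mm above the counter. Two grey sprung lips, at the magazine's +y and -y, leave a 45 mm gap; closed fingertips fit. Push the foil with about 5 to 12 N to about 100 mm above the counter (96 is the stop for the second capsule): the lips snap over it. A follower sprung with 5 to 8 N lifts the stack against the lips; the second capsule pushes down the first.

How it is judged (in metres and radians):
On the way:
1. one capsule is held under the lips while the other is still outside the magazine ((((z of capsule_a_center in the frame of magazine below 0.095 m and horizontal distance between capsule_a_center and magazine below 0.01 m and angle between capsule_a_center's own z axis and vertical below 0.175 rad) and (horizontal distance between capsule_b_center and magazine above 0.06 m or z of capsule_b_center in the frame of magazine above 0.105 m)) or ((z of capsule_b_center in the frame of magazine below 0.095 m and horizontal distance between capsule_b_center and magazine below 0.01 m and angle between capsule_b_center's own z axis and vertical below 0.175 rad) and (horizontal distance between capsule_a_center and magazine above 0.06 m or z of capsule_a_center in the frame of magazine above 0.105 m)))), for 0.2 s.
At the end, for the whole second after the job is handed in: Both small capsules are at rest inside the magazine's tube below the lips, foil side up within 10 degrees: each centre less than 95 mm above the magazine's underside (92 mm when the lips hold it) and within 10 mm of the tube's axis (z of each of capsule_a_center, capsule_b_center in the frame of magazine below 0.095 m and horizontal distance between each of capsule_a_center, capsule_b_center and magazine below 0.01 m and angle between each of capsule_a_center, capsule_b_center's own z axis and vertical below 0.175 rad and linear speed of each of capsule_a, capsule_b below 0.02 m/s); the robot touches nothing.
It fails at once if the wide pod is moved by more than 40 mm (distance of wide_pod_center from where it was at the start of the episode above 0.04 m).
It also fails if it takes over 64 s, if anything falls off the work surface, if the arm or the gripper's body presses on something with over 40 N, if the wrist force passes 120 N, or if a joint passes its speed limit or range.

## Working session

There is one attempt and no reset: what is moved stays moved. The work goes in short steps, Python scripts to look and compute and a tool call to move; the robot and the scene stay as the last step left them, time stands still between calls to the robot, and variables do not carry over. Pictures are saved under pics/ and viewed, about 8 in all and at most 12, crops included, and the job is handed in when it is done.

Besides the shell and the picture viewer there is one more tool, called after "Request:" as name(argument=value, ...) on one line, values as JSON. move_arm: Moves the arm, as the interface text tells. Its arguments: {"type":"object","properties":{"plan":{"type":"array"},"squeeze":{"type":"number"}},"required":["plan"]}

```bash
mkdir -p pics; python3 - <<'E'
from station import bot
import cv2,numpy as np
for n in("scene","top"):
    p,d=bot.grab_frame(n); cv2.imwrite(f"pics/{n}0.png",p[:,:,::-1]); np.save(f"pics/{n}d.npy",d)
    c=bot.calibration(n); print(n,c, -np.array(c["R"]).T@np.array(c["t"]))
print(bot.get_obs())
E
```

```text
scene {'intrinsics': array([[614.85628799,   0.        , 332.00789548],
       [  0.        , 614.85628799, 248.70284714],
       [  0.        ,   0.        ,   1.        ]]), 'R': array([[-0.15929716,  0.9872268 ,  0.00276704],
       [ 0.54627962,  0.09048064, -0.83270152],
       [-0.82231562, -0.13113541, -0.5537152 ]]), 't': array([  94.38712207, -220.43117373, 1721.46752973])} [1551.04230574  152.50860712  769.38818397]
top {'intrinsics': array([[475.60513851,   0.        , 317.4788718 ],
       [  0.        , 475.60513851, 237.41025218],
       [  0.        ,   0.        ,   1.        ]]), 'R': array([[-7.32025135e-03, -9.99971275e-01, -1.96546850e-03],
       [-9.91362805e-01,  7.51458448e-03, -1.30932504e-01],
       [ 1.30943513e-01,  9.90033522e-04, -9.91389336e-01]]), 't': array([  21.45884371,  512.66674811, 1003.20707415])} [ 377.03237117   16.61254109 1061.73571325]
{'time': 0.1, 'joint_pos': array([-1.15561036,  0.33280266, -0.06466802,  1.46084931,  0.02156262,
        1.34989841, -0.08851591]), 'dq': array([ 0.00063274, -0.00252145,  0.00032412, -0.00227652, -0.00029894,
        0.00094304,  0.00141052]), 'joint_torque': array([ 1.75157536e-03, -6.26738477e+01,  4.94007894e-02, -3.92428172e+01,
        1.64443877e-02,  7.02273523e-03, -1.57996487e-05]), 'eef_pos': array([264.83584955, 565.7722634 , 247.60297026]), 'tool_rot': array([ 0.69066988, -0.15364614,  0.15347345, -0.68979264]), 'force': array([-0.25233786,  0.23469004, -0.12364288]), 'moment': array([-0.01349254, -0.00569607, -0.01861824]), 'width': 85.51784816239145}
```

View pics/top0.png

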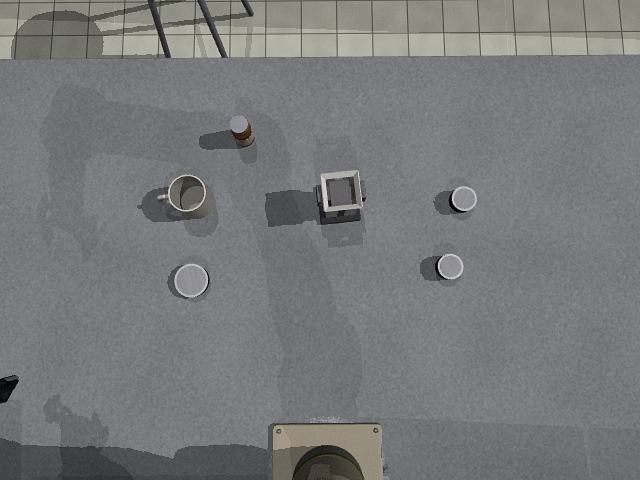

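View pics/scene0.png

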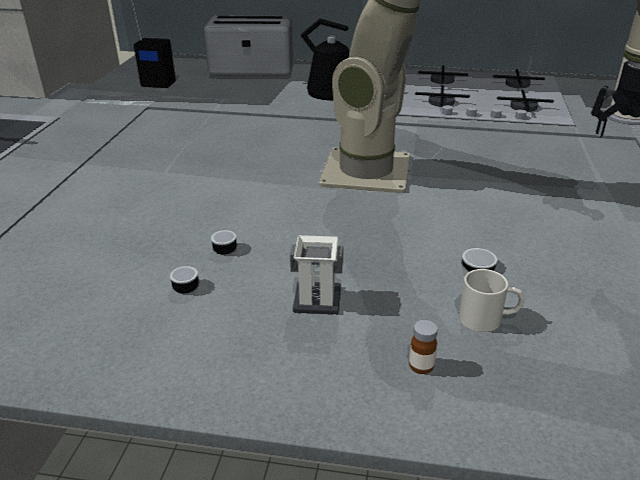

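The top view shows the capsules at (463,199) and (450,267), the wide pod at (191,280) and the magazine rim around (341,191). The mug and bottle are at (187,195) and (241,130). The scene view agrees. Next I measure.

```bash
cat > h.py <<'E'
import cv2,numpy as np
from station import bot
from scipy.spatial.transform import Rotation as Ro
def ray(n,uv,z):
    c=bot.calibration(n);R=np.array(c["R"]);C=-R.T@np.array(c["t"])
    uv=np.atleast_2d(uv).astype(float)
    d=np.c_[uv,np.ones(len(uv))]@np.linalg.inv(c["intrinsics"]).T@R
    return C+d*((z-C[2])/d[:,2])[:,None]
def foil(n,img,box,z,thr=125):   # box u0,v0,u1,v1 -> world centre, diameters of bright blob
    u0,v0,u1,v1=box
    m=(img[v0:v1,u0:u1].min(2)>thr).astype(np.uint8)
    cs,_=cv2.findContours(m,cv2.RETR_EXTERNAL,cv2.CHAIN_APPROX_NONE)
    k=max(cs,key=cv2.contourArea).reshape(-1,2)+[u0,v0]
    w=ray(n,k,z)[:,:2].astype(np.float32)
    return k,w
E
python3 - <<'E'
from h import *
I={n:cv2.imread(f"pics/{n}0.png") for n in("scene","top")}
for n,box,z in[("top",(445,180,485,220),32),("top",(430,248,470,288),32),("top",(170,258,215,303),22),
  ("scene",(160,260,210,300),32),("scene",(205,225,245,262),32)]:
    k,w=foil(n,I[n],box,z); print(n,cv2.fitEllipse(w),cv2.fitEllipse(k.astype(np.float32)))
k,w=foil("top",I["top"],(310,160,375,215),128,150)
print("mag top",cv2.minAreaRect(w),cv2.boxPoints(cv2.minAreaRect(w)),cv2.minAreaRect(k))
k,w=foil("scene",I["scene"],(288,230,345,262),128,120)
print("mag scene",cv2.minAreaRect(w),cv2.boxPoints(cv2.minAreaRect(w)))
a=cv2.resize(I["top"][150:235,300:385],None,fx=6,fy=6,interpolation=cv2.INTER_CUBIC)
cv2.imwrite("pics/c1.png",a)
print(Ro.from_quat(bot.get_obs()["tool_rot"]).as_matrix().round(3))
E
```

```text
top ((597.9901733398438, -320.7843322753906), (72.64385986328125, 84.95384979248047), 88.35765838623047) ((470.5682373046875, 198.17652893066406), (32.826900482177734, 37.90802764892578), 170.62411499023438)
top ((447.21197509765625, -271.5088195800781), (52.271305084228516, 61.59333038330078), 145.6068572998047) ((451.2513122558594, 266.5919189453125), (23.72171401977539, 28.9558162689209), 124.7677001953125)
top ((423.1437072753906, 294.85321044921875), (71.44498443603516, 72.30077362060547), 88.66150665283203) ((190.6641082763672, 279.9119873046875), (32.36988067626953, 33.64704513549805), 33.75242233276367)
scene ((606.4517211914062, -307.78179931640625), (97.2476806640625, 136.84300231933594), 114.81370544433594) ((180.93789672851562, 277.58758544921875), (39.35847091674805, 49.349365234375), 77.02154541015625)
scene ((448.90386962890625, -269.3695068359375), (86.71920776367188, 130.73194885253906), 93.66883850097656) ((222.80320739746094, 237.63092041015625), (29.39142608642578, 42.539546966552734), 63.72245407104492)
mag top ((595.5075073242188, -30.739154815673828), (77.97132873535156, 77.40958404541016), 5.663354873657227) [[552.89264     3.9294798]
 [560.5317    -73.10226  ]
 [638.1224    -65.40779  ]
 [630.48334    11.623947 ]] ((341.2698669433594, 190.31370544433594), (38.052921295166016, 38.78571319580078), 83.9909896850586)
mag scene ((588.7434692382812, -32.114009857177734), (107.40689849853516, 107.85376739501953), 11.535977363586426) [[525.3404      9.9837265]
 [546.90936   -95.69133  ]
 [652.14655   -74.21175  ]
 [630.5776     31.46331  ]]
[[ 0.906 -0.001  0.424]
 [-0.424 -0.001  0.906]
 [ 0.    -1.    -0.001]]
```

View pics/c1.png

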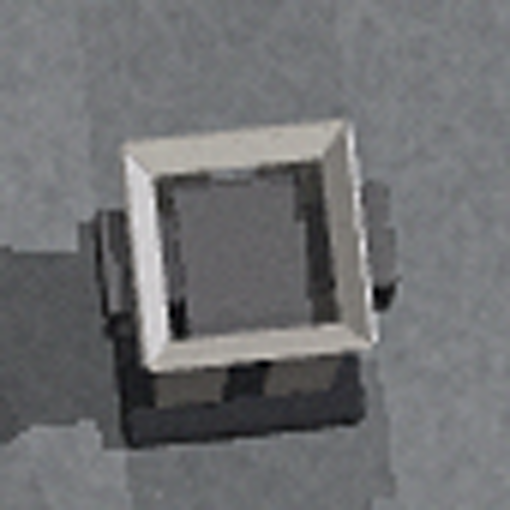

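```bash
python3 - <<'E'
from h import *
I={n:cv2.imread(f"pics/{n}0.png") for n in("scene","top")}
for n,box,z in[("top",(445,180,485,220),32),("top",(430,248,470,288),32),("scene",(160,260,210,300),32),("scene",(205,225,245,262),32)]:
  for t in (140,155):
    k,w=foil(n,I[n],box,z,t); print(n,t,np.round(np.hstack(cv2.fitEllipse(w)),1))
c=(np.array([(123,143),(348,120),(378,345),(152,370)])+.5)/6-.5+[300,150]
w=ray("top",c,128);print(w.round(1),w.mean(0));
print([np.degrees(np.arctan2(*(w[i]-w[j])[[1,0]])) for i,j in((0,3),(1,2),(0,1),(3,2))])
b=ray("top",(np.array([(130,445),(360,420)])+.5)/6-.5+[300,150],12);print(b)
E
```

```text
top 140 [ 598.2 -306.4   53.6   54.5  108.5]
top 155 [ 598.3 -306.4   53.2   53.6   51. ]
top 140 [ 448.3 -269.5   53.1   53.8  142.3]
top 155 [ 448.6 -269.3   52.7   53.3  164.4]
scene 140 [ 596.1 -307.    53.6   55.7   57.2]
scene 155 [ 596.  -306.7   52.3   54.2   36.2]
scene 140 [ 446.8 -270.    53.6   55.6   58.5]
scene 155 [ 446.8 -269.8   49.9   51.5   64.6]
[[630.5  11.3 128. ]
 [637.8 -64.4 128. ]
 [560.8 -73.  128. ]
 [552.9   2.3 128. ]] [595.47575486 -30.92258662 128.        ]
[np.float64(6.6309189437936435), np.float64(6.345811961485093), np.float64(95.54263909460097), np.float64(95.97127367927331)]
[[546.41022632   9.00805171  12.        ]
 [555.19258763 -76.81917853  12.        ]]
```

Request:
move_arm(plan=[0,0,0,6.5,85,0,0,0,6.5,85,0,0,0,6.5,85,0,0,0,6.5,85,0,0,0,6.5,85,0,0,0,6.5,85,0,0,0,6.5,85,0,0,0,6.5,85,0,0,0,7,85,33,0,9,0,85,33,0,9,0,85,33,0,9,0,85,33,0,9,0,85,33,0,9,0,85,33,0,9,0,85,33,0,9,0,85,33,0,9,0,85,33,0,9,0,85,33,0,9,0,85,33,0,9,0,85])

```text
time: 1.77
eef_pos: [401.0, 213.4, 248.1]
tool_rot: [0.525, -0.474, 0.473, -0.525]
force: [1.4, -0.1, 0.4]
width: 85.0
```

Request:
move_arm(plan=[33.5,0,9,0,85,33.5,0,9,0,85,33.5,0,9,0,85,33.5,0,9,0,85,33.5,0,9,0,85,33.5,0,9,0,85,33.5,0,9,0,85,33.5,0,9,0,85,33.5,0,9,0,85,33.5,0,9,0,85,33.5,0,9,0,85,33.5,0,9,0,85,33.5,0,9,0,85,33.5,0,9,0,85,33.5,0,9,0,85,33.5,0,9,0,85,0,30,0,0,85,0,30,0,0,85,0,30,0,0,85,0,0,0,0,85])

```text
time: 3.43
eef_pos: [596.7, -301.4, 151.6]
tool_rot: [0.526, -0.477, 0.47, -0.524]
force: [-0.1, 0.8, -0.9]
width: 85.1
```

```bash
cat >> h.py <<'E'
def togo(x,y,z):
    o=bot.get_obs();M=Ro.from_quat(o["tool_rot"]).as_matrix()
    print("t",round(o["time"],2),"tcp",o["eef_pos"].round(1),"F",o["force"].round(1),"w",round(o["width"],1),"zaz",np.degrees(np.arctan2(M[1,2],M[0,2])).round(1),"go",(M.T@(np.array([x,y,z])-o["eef_pos"])).round(1))
E
python3 -c "
from h import *
togo(597.2,-306.6,33)
togo(597.2,-306.6,33)"
```

```text
t 3.43 tcp [ 596.7 -301.4  151.6] F [-0.1  0.8 -0.9] w 85.1 zaz 5.9 go [  5.8 118.6   1. ]
t 3.43 tcp [ 596.7 -301.4  151.6] F [-0.1  0.8 -0.9] w 85.1 zaz 5.9 go [  5.8 118.6   1. ]
```

Request:
move_arm(plan=[3,20,0.5,0,85,2,30,0.5,0,85,0,20,0,0,85,0,0,0,0,85,0,0,0,0,85])

```text
time: 3.85
eef_pos: [600.9, -307.7, 89.0]
tool_rot: [0.525, -0.474, 0.473, -0.525]
force: [0.2, -0.5, 0.6]
width: 85.0
```

```bash
python3 -c "
from h import *
togo(597.2,-306.6,33)
for n in ('scene','top'):
  p,d=bot.grab_frame(n); cv2.imwrite(f'pics/{n}1.png',p[:,:,::-1])
a=cv2.imread('pics/scene1.png')[160:320,110:270];b=cv2.imread('pics/top1.png')[120:280,380:540]
cv2.imwrite('pics/c2.png',cv2.resize(np.hstack([a,b]),None,fx=2.5,fy=2.5,interpolation=2))
togo(597.2,-306.6,33)"
```

```text
t 3.85 tcp [ 600.9 -307.7   89. ] F [ 0.2 -0.5  0.6] w 85.0 zaz 5.9 go [-1.5 56.1 -3.6]
t 3.95 tcp [ 601.9 -308.5   90.8] F [-0.8 -0.3  0.7] w 84.9 zaz 5.9 go [-2.4 57.8 -4.6]
```

View pics/c2.png

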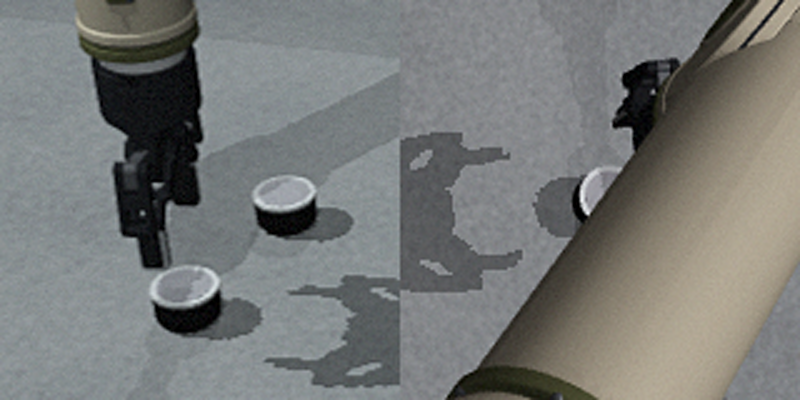

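```bash
cat >> h.py <<'E'
def proj(n,X):
    c=bot.calibration(n);q=c["intrinsics"]@(np.array(c["R"])@np.array(X)+c["t"]);return (q[:2]/q[2]).round(1)
E
python3 -c "
from h import *
o=bot.get_obs();M=Ro.from_quat(o['tool_rot']).as_matrix();P=o['eef_pos']
for s in(17,4):
  for w in(42.5,57): print(s,w,[proj('scene',P+M@[x,s,w])for x in(-11,0,11)],[proj('scene',P+M@[x,s,-w])for x in(-11,0,11)])
"
```

```text
17 42.5 [array([178.5, 270.8]), array([172.9, 270.6]), array([167.2, 270.4])] [array([189.4, 246.8]), array([184.1, 246.6]), array([178.8, 246.4])]
17 57 [array([176.5, 275.2]), array([170.8, 275. ]), array([165.1, 274.8])] [array([191.2, 242.9]), array([185.9, 242.7]), array([180.7, 242.6])]
4 42.5 [array([177.6, 265.3]), array([171.9, 265.1]), array([166.3, 264.9])] [array([188.6, 241.4]), array([183.3, 241.3]), array([178. , 241.1])]
4 57 [array([175.5, 269.7]), array([169.8, 269.5]), array([164.1, 269.3])] [array([190.4, 237.6]), array([185.1, 237.4]), array([179.8, 237.3])]
```

Request:
move_arm(plan=[-2,10,-4,0,85,0,15,0,0,85,0,15,0,0,85,0,12,0,0,85,0,6,0,0,85,0,0,0,0,85,0,0,0,0,85,0,0,0,0,85,0,0,0,0,85])

```text
time: 4.7
eef_pos: [597.1, -306.7, 31.0]
tool_rot: [-0.525, 0.473, -0.474, 0.525]
force: [-0.6, 0.4, 0.1]
width: 85.1
```

```bash
python3 -c "
from h import *
togo(597.2,-306.6,32)"
```

```text
t 4.7 tcp [ 597.1 -306.7   31. ] F [-0.6  0.4  0.1] w 85.1 zaz 5.9 go [-0.1 -1.   0.1]
```

Request:
move_arm(plan=[0,-2,0,0,65,0,0,0,0,50,0,0,0,0,45,0,0,0,0,45,0,0,0,0,45,0,0,0,0,45,0,0,0,0,45,0,0,0,0,45], squeeze=30)

```text
time: 5.37
eef_pos: [597.1, -306.5, 33.2]
tool_rot: [-0.525, 0.473, -0.474, 0.525]
force: [-1.1, 1.0, 6.3]
width: 52.3
```

```bash
python3 -c "
from h import *
togo(597.2,-306.6,32)
p,d=bot.grab_frame('scene'); cv2.imwrite('pics/scene2.png',p[:,:,::-1])
cv2.imwrite('pics/c3.png',cv2.resize(p[180:310,120:250,::-1],None,fx=4,fy=4,interpolation=2))"
```

```text
t 5.37 tcp [ 597.1 -306.5   33.2] F [-1.1  1.   6.3] w 52.3 zaz 5.9 go [0.1 1.2 0.1]
```

View pics/c3.png

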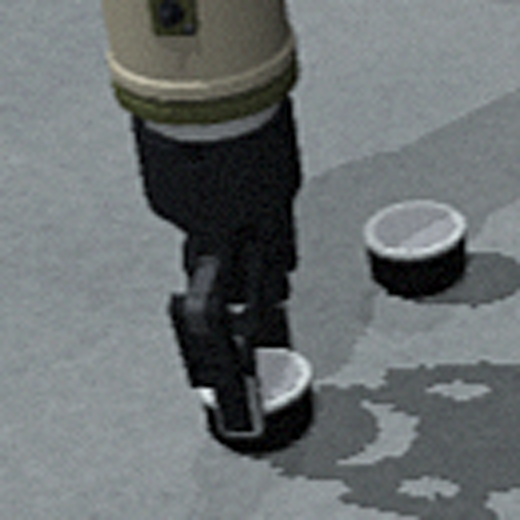

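```bash
python3 -c "
from h import *
for z in(5,10,15,20): print(z,[proj('scene',[597.1+w*.995,-306.5+.1*w,z]) for w in(27,34,41)])
"
```

```text
5 [array([181.5, 292.5]), array([180.6, 294.7]), array([179.6, 296.8])]
10 [array([181.1, 290.6]), array([180.2, 292.7]), array([179.3, 294.8])]
15 [array([180.8, 288.6]), array([179.9, 290.7]), array([179. , 292.8])]
20 [array([180.5, 286.6]), array([179.6, 288.7]), array([178.6, 290.9])]
```

Request:
move_arm(plan=[0,-10,0,0,45,0,-20,0,0,45,0,-30,0,0,45,0,-30,0,0,45,0,-30,0,0,45,0,-30,0,0,45,0,-30,0,0,45,-10,0,1,0,45,-20,0,2,0,45,-28,0,2.5,0,45,-28,0,2.5,0,45,-28,0,2.5,0,45,-28,0,2.5,0,45,-28,0,2.5,0,45,-28,0,2.5,0,45,-28,0,2.5,0,45,-24,0,2.5,0,45,-16,0,2,0,45,-8,0,2,0,45,0,0,0,0,45])

```text
time: 7.08
eef_pos: [595.5, -28.9, 212.5]
tool_rot: [-0.526, 0.473, -0.473, 0.526]
force: [0.6, -0.3, -0.6]
width: 52.1
```

Request:
move_arm(plan=[-10,0,0,0,45,-10,0,0,0,45,-7,0,0,0,45,0,0,0,0,45,0,0,0,0,45,0,0,0,0,45,0,0,0,0,45])

```text
time: 7.67
eef_pos: [592.5, -4.9, 212.3]
tool_rot: [0.525, -0.474, 0.474, -0.525]
force: [-0.7, 0.6, -0.7]
width: 52.7
```

```bash
python3 -c "
from h import *
togo(595,-31,148)
p,d=bot.grab_frame('scene'); cv2.imwrite('pics/scene3.png',p[:,:,::-1])
cv2.imwrite('pics/c4.png',cv2.resize(p[170:320,240:390,::-1],None,fx=4,fy=4,interpolation=2))"
```

```text
t 7.67 tcp [592.5  -4.9 212.3] F [-0.7  0.6 -0.7] w 52.7 zaz 5.9 go [26.2 64.3 -0.2]
```

View pics/c4.png

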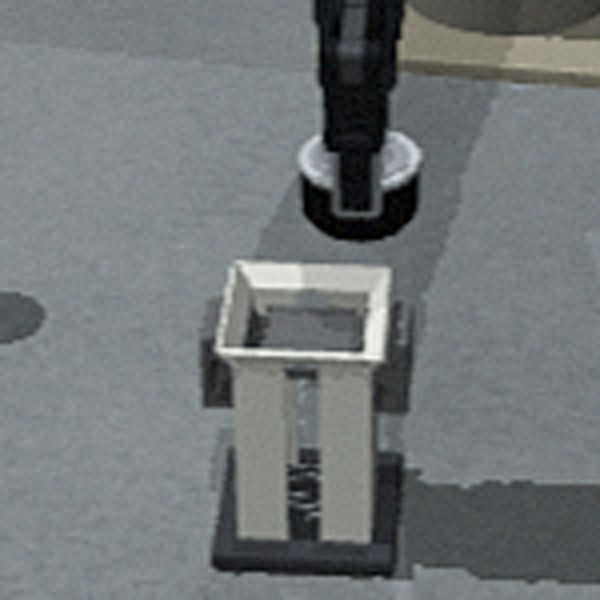

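```bash
python3 -c "
from h import *
c=(np.array([(234,262),(393,267),(387,362),(216,358)])+.5)/4-.5+[240,170]
w=ray('scene',c,128);print(w.round(1),w.mean(0))"
```

```text
[[562.2 -72.1 128. ]
 [554.    5.  128. ]
 [634.5  14.5 128. ]
 [644.2 -63.4 128. ]] [598.70664322 -29.01368452 128.        ]
```

Request:
move_arm(plan=[5,0,0,0,45,10,0,0,0,45,8,0,0,0,45,3,0,0,0,45,0,0,0,0,45,0,0,0,0,45,0,0,0,0,45])

```text
time: 8.3
eef_pos: [595.2, -29.8, 212.2]
tool_rot: [-0.525, 0.474, -0.473, 0.525]
force: [0.2, -0.2, -0.1]
width: 52.6
```

```bash
python3 -c "
from h import *
togo(595,-31,148)"
```

```text
t 8.3 tcp [595.2 -29.8 212.2] F [ 0.2 -0.2 -0.1] w 52.6 zaz 5.9 go [ 1.2 64.2 -0.3]
```

Request:
move_arm(plan=[0.5,10,1,0,45,0,15,0,0,45,0,12,0,0,45,0,9,0,0,45,0,6,0,0,45,0,4,0,0,45,0,3,0,0,45,0,2,0,0,45,0,0,0,0,45,0,0,0,0,45,0,0,0,0,45])

```text
time: 9.22
eef_pos: [596.5, -30.5, 151.7]
tool_rot: [-0.525, 0.473, -0.474, 0.525]
force: [0.7, 1.0, -1.1]
width: 52.2
```

```bash
python3 -c "
from h import *
togo(595,-31,148)
p,d=bot.grab_frame('scene'); cv2.imwrite('pics/scene4.png',p[:,:,::-1])
cv2.imwrite('pics/c5.png',cv2.resize(p[200:300,265:365,::-1],None,fx=5,fy=5,interpolation=2))"
```

```text
t 9.22 tcp [596.5 -30.5 151.7] F [ 0.7  1.  -1.1] w 52.2 zaz 5.9 go [ 0.4  3.7 -1.5]
```

View pics/c5.png

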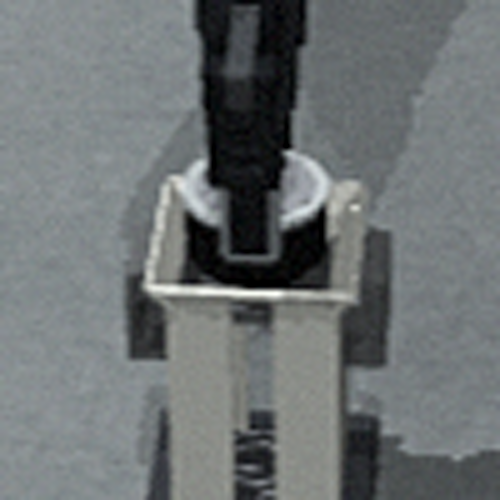

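Request:
move_arm(plan=[0,2,0,0,45,0,1.5,0,0,45,0,1,0,0,45,0,0,0,0,45,0,0,0,0,45])

```text
time: 9.68
eef_pos: [596.2, -30.4, 146.7]
tool_rot: [0.525, -0.474, 0.473, -0.525]
force: [0.6, 0.1, -0.4]
width: 52.0
```

Request:
move_arm(plan=[0,0,0,0,60,0,0,0,0,75,0,0,0,0,85,0,0,0,0,85,0,0,0,0,85,0,-15,0,0,85,0,-20,0,0,85,0,-15,0,0,85,0,0,0,0,40,0,0,0,0,0,0,0,0,0,0,0,0,0,0,0,0,0,0,0,0,0,0,0,0,0,0,0,0,0,0,0,0,0,0,0])

```text
time: 11.02
eef_pos: [596.1, -30.5, 196.6]
tool_rot: [0.525, -0.474, 0.473, -0.525]
force: [-0.3, -0.1, -0.0]
width: 0.3
```

```bash
python3 -c "
from h import *
togo(596.5,-30.5,165)
p,d=bot.grab_frame('scene'); cv2.imwrite('pics/scene5.png',p[:,:,::-1])
cv2.imwrite('pics/c6.png',cv2.resize(p[190:290,265:365,::-1],None,fx=5,fy=5,interpolation=2))"
```

```text
t 11.02 tcp [596.1 -30.5 196.6] F [-0.3 -0.1 -0. ] w 0.3 zaz 5.9 go [ 0.  31.6  0.4]
```

View pics/c6.png

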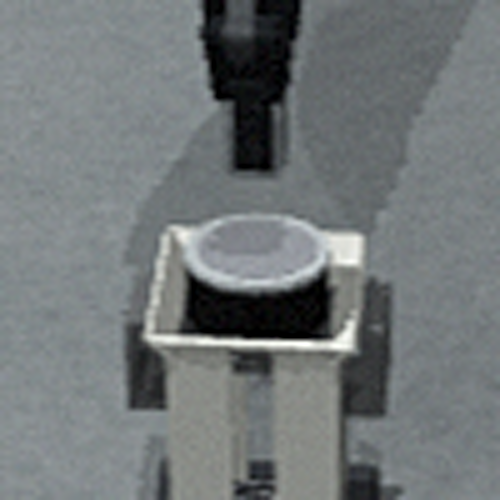

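Request:
move_arm(plan=[0,12,0,0,0,0,14,0,0,0,0,8,0,0,0,0,4,0,0,0,0,4,0,0,0,0,4,0,0,0,0,4,0,0,0,0,4,0,0,0,0,0,0,0,0])

```text
time: 11.82
eef_pos: [596.1, -30.5, 142.5]
tool_rot: [0.525, -0.474, 0.473, -0.525]
force: [-2.1, 0.4, 4.4]
width: 0.0
```

```bash
python3 -c "
from h import *
togo(596.5,-30.5,115)"
```

```text
t 11.82 tcp [596.1 -30.5 142.5] F [-2.1  0.4  4.4] w 0.0 zaz 5.9 go [ 0.  27.5  0.4]
```

Request:
move_arm(plan=[0,4,0,0,0,0,4,0,0,0,0,4,0,0,0,0,3,0,0,0,0,3,0,0,0,0,0,0,0,0,0,0,0,0,0])

```text
time: 12.4
eef_pos: [596.2, -30.5, 125.0]
tool_rot: [-0.525, 0.474, -0.473, 0.525]
force: [-2.3, -0.8, 6.2]
width: 0.0
```

Request:
move_arm(plan=[0,3,0,0,0,0,3,0,0,0,0,3,0,0,0,0,0,0,0,0,0,0,0,0,0])

```text
time: 12.82
eef_pos: [596.2, -30.5, 116.0]
tool_rot: [-0.525, 0.474, -0.473, 0.525]
force: [-2.9, 0.2, 6.2]
width: 0.2
```

Request:
move_arm(plan=[0,1.5,0,0,0,0,0,0,0,0,0,0,0,0,0,0,-4,0,0,0,0,-8,0,0,0,0,-12,0,0,0,0,-20,0,0,0,0,-25,0,0,0,0,-25,0,0,0,0,0,0,0,0])

```text
time: 13.65
eef_pos: [598.3, -31.0, 213.9]
tool_rot: [-0.523, 0.472, -0.475, 0.527]
force: [0.3, -0.3, 0.3]
width: -0.0
```

```bash
python3 -c "
from h import *
togo(447.6,-269.6,140)
p,d=bot.grab_frame('scene'); cv2.imwrite('pics/scene6.png',p[:,:,::-1])
a=cv2.resize(p[190:290,265:365,::-1],None,fx=4,fy=4,interpolation=2)
b=cv2.resize(p[210:310,165:265,::-1],None,fx=4,fy=4,interpolation=2)
cv2.imwrite('pics/c7.png',np.hstack([a,b]))
for t in(140,155): print(cv2.fitEllipse(foil('scene',p,(205,225,245,262),32,t)[1]))
"
```

```text
t 13.65 tcp [598.3 -31.  213.9] F [ 0.3 -0.3  0.3] w -0.0 zaz 5.9 go [ 221.9   72.7 -174.9]
((446.6009521484375, -270.0612487792969), (54.59931564331055, 55.804832458496094), 46.75957107543945)
((446.7668151855469, -269.98712158203125), (52.5299072265625, 53.84701919555664), 66.22920227050781)
```

View pics/c7.png

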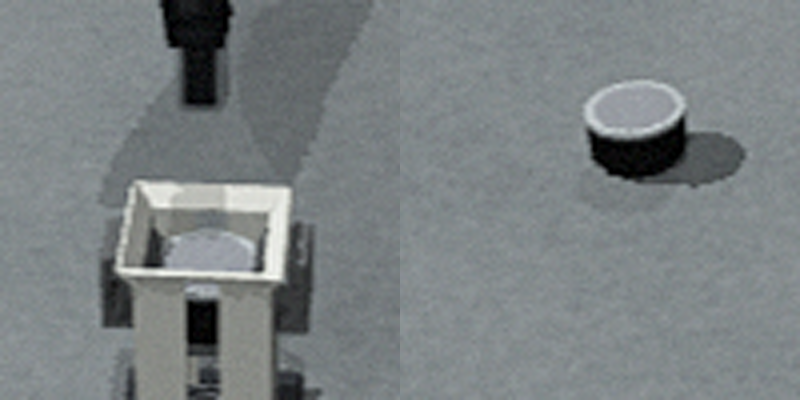

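First capsule is held under the lips: its foil sits down in the tube, visible in the slot at crop (203,290). Capsule B is undisturbed. Next I fetch it.

Request:
move_arm(plan=[10,0,-8,0,30,20,0,-16,0,60,24,0,-19,0,85,24,0,-19,0,85,24,0,-19,0,85,24,0,-19,0,85,24,0,-19,0,85,24,0,-19,0,85,24,0,-19,0,85,16,0,-12,0,85,8,0,-6,0,85,0,15,0,0,85,0,30,0,0,85,0,30,0,0,85,0,25,0,0,85,0,10,0,0,85,0,0,0,0,85,0,0,0,0,85,0,0,0,0,85])

```text
time: 15.28
eef_pos: [445.8, -269.7, 99.6]
tool_rot: [-0.525, 0.473, -0.474, 0.525]
force: [-0.1, -0.4, 0.3]
width: 85.1
```

```bash
python3 -c "
from h import *
togo(447.6,-269.8,33)"
```

```text
t 15.28 tcp [ 445.8 -269.7   99.6] F [-0.1 -0.4  0.3] w 85.1 zaz 5.9 go [ 0.3 66.6  1.7]
```

Request:
move_arm(plan=[0,10,1.7,0,85,0,18,0,0,85,0,18,0,0,85,0,13,0,0,85,0,7,0,0,85,0,0,0,0,85,0,0,0,0,85,0,0,0,0,85,0,0,0,0,65,0,0,0,0,50,0,0,0,0,45,0,0,0,0,45,0,0,0,0,45,0,0,0,0,45,0,0,0,0,45,0,0,0,0,45])

```text
time: 16.62
eef_pos: [447.1, -269.2, 33.1]
tool_rot: [-0.525, 0.473, -0.474, 0.525]
force: [-2.6, 2.3, 9.2]
width: 52.5
```

```bash
python3 -c "
from h import *
togo(596.2,-30.5,210)"
```

```text
t 16.62 tcp [ 447.1 -269.2   33.1] F [-2.6  2.3  9.2] w 52.5 zaz 5.9 go [-222.1 -176.6  173.1]
```

Request:
move_arm(plan=[0,-10,0,0,45,0,-20,0,0,45,0,-30,0,0,45,0,-30,0,0,45,0,-30,0,0,45,0,-30,0,0,45,0,-20,0,0,45,0,-7,0,0,45,-10,0,8,0,45,-20,0,15.5,0,45,-24,0,18.7,0,45,-24,0,18.7,0,45,-24,0,18.7,0,45,-24,0,18.7,0,45,-24,0,18.7,0,45,-24,0,18.7,0,45,-24,0,18.7,0,45,-16,0,12.5,0,45,-8,0,6.2,0,45,0,0,0,0,45])

```text
time: 18.28
eef_pos: [596.4, -28.3, 208.5]
tool_rot: [0.526, -0.473, 0.472, -0.526]
force: [-0.2, 0.3, -1.2]
width: 52.4
```

Request:
move_arm(plan=[0,0,0,0,45,0,0,0,0,45,0,0,0,0,45,0,0,0,0,45])

```text
time: 18.62
eef_pos: [595.6, -31.9, 209.6]
tool_rot: [-0.525, 0.474, -0.474, 0.525]
force: [0.4, -0.2, -0.9]
width: 52.4
```

```bash
python3 -c "
from h import *
togo(596.2,-30.5,147)
p,d=bot.grab_frame('scene'); cv2.imwrite('pics/scene7.png',p[:,:,::-1])
cv2.imwrite('pics/c8.png',cv2.resize(p[170:290,255:375,::-1],None,fx=4,fy=4,interpolation=2))"
```

```text
t 18.62 tcp [595.6 -31.9 209.6] F [ 0.4 -0.2 -0.9] w 52.4 zaz 5.8 go [-1.3 62.6  0.8]
```

View pics/c8.png

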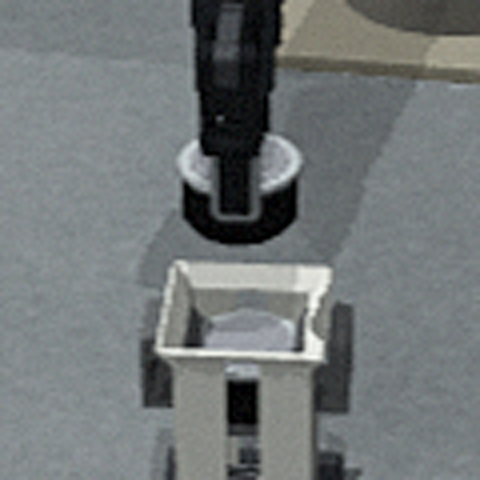

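Capsule B is held level at crop (240,190), above the mouth; the first is still held inside. I lower it and release it.

Request:
move_arm(plan=[-1,10,0.8,0,45,0,14,0,0,45,0,12,0,0,45,0,10,0,0,45,0,7,0,0,45,0,4,0,0,45,0,3,0,0,45,0,2.5,0,0,45,0,0,0,0,45,0,0,0,0,45,0,0,0,0,45])

```text
time: 19.58
eef_pos: [596.7, -29.5, 147.0]
tool_rot: [-0.525, 0.474, -0.474, 0.525]
force: [-1.9, -1.0, 1.2]
width: 52.5
```

Request:
move_arm(plan=[0,0,0,0,60,0,0,0,0,75,0,0,0,0,85,0,0,0,0,85,0,0,0,0,85,0,-15,0,0,85,0,-20,0,0,85,0,-15,0,0,85,0,0,0,0,40,0,0,0,0,0,0,0,0,0,0,0,0,0,0,0,0,0,0,0,0,0,0,0,0,0,0,0,0,0,0,0,0,0,0,0])

```text
time: 20.92
eef_pos: [596.6, -29.4, 196.6]
tool_rot: [0.525, -0.474, 0.473, -0.525]
force: [-0.2, -0.5, -0.1]
width: 0.1
```

```bash
python3 -c "
from h import *
togo(596.5,-30.5,160)
p,d=bot.grab_frame('scene'); cv2.imwrite('pics/scene8.png',p[:,:,::-1])
cv2.imwrite('pics/c9.png',cv2.resize(p[190:290,265:365,::-1],None,fx=4,fy=4,interpolation=2))"
```

```text
t 20.92 tcp [596.6 -29.4 196.6] F [-0.2 -0.5 -0.1] w 0.1 zaz 5.9 go [ 1.1 36.6 -0.2]
```

View pics/c9.png

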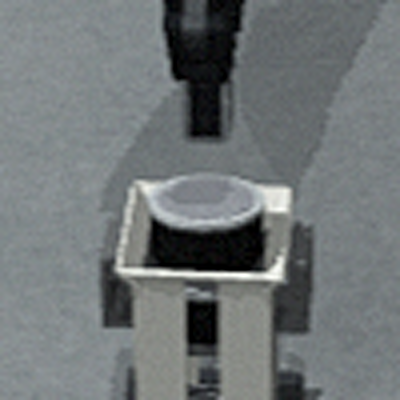

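The second capsule sits level in the mouth. I push it down in stages.

Request:
move_arm(plan=[1,12,0,0,0,0,14,0,0,0,0,8,0,0,0,0,4,0,0,0,0,4,0,0,0,0,4,0,0,0,0,4,0,0,0,0,4,0,0,0,0,0,0,0,0])

```text
time: 21.72
eef_pos: [597.9, -30.3, 143.1]
tool_rot: [-0.525, 0.473, -0.474, 0.526]
force: [2.0, -0.0, 4.4]
width: -0.2
```

Request:
move_arm(plan=[0,4,0,0,0,0,4,0,0,0,0,4,0,0,0,0,3,0,0,0,0,3,0,0,0,0,0,0,0,0,0,0,0,0,0])

```text
time: 22.3
eef_pos: [597.7, -30.3, 125.3]
tool_rot: [-0.525, 0.473, -0.474, 0.526]
force: [3.7, 0.8, 3.9]
width: 0.1
```

Request:
move_arm(plan=[0,3,0,0,0,0,3,0,0,0,0,2.5,0,0,0,0,0,0,0,0,0,0,0,0,0])

```text
time: 22.72
eef_pos: [597.8, -30.4, 117.0]
tool_rot: [-0.525, 0.473, -0.474, 0.526]
force: [3.5, 0.7, 7.8]
width: 0.1
```

Foil is at about 100 mm. I press 1.5 mm further, pause and retreat.

Request:
move_arm(plan=[0,1.5,0,0,0,0,0,0,0,0,0,0,0,0,0])

```text
time: 22.97
eef_pos: [597.9, -30.4, 115.6]
tool_rot: [-0.525, 0.473, -0.474, 0.526]
force: [2.3, 1.0, 7.0]
width: 0.0
```

Request:
move_arm(plan=[0,-4,0,0,0,0,-8,0,0,0,0,-12,0,0,0,0,-20,0,0,0,0,-25,0,0,0,0,-30,0,0,0,0,-25,0,0,0,0,0,0,0,0,0,0,0,0,0])

```text
time: 23.72
eef_pos: [597.0, -30.6, 240.3]
tool_rot: [-0.524, 0.473, -0.474, 0.526]
force: [-1.4, -0.9, -0.5]
width: -0.2
```

```bash
python3 -c "
from h import *
togo(596.5,-30.5,160)
p,d=bot.grab_frame('scene'); cv2.imwrite('pics/scene9.png',p[:,:,::-1])
cv2.imwrite('pics/c10.png',cv2.resize(p[225:325,265:365,::-1],None,fx=5,fy=5,interpolation=2))
t,_=bot.grab_frame('top');k,w=foil('top',t,(170,258,215,303),22);print('pod',cv2.fitEllipse(w)[0])"
```

```text
t 23.72 tcp [597.  -30.6 240.3] F [-1.4 -0.9 -0.5] w -0.2 zaz 5.9 go [-0.1 80.3 -0.7]
pod (423.1834411621094, 294.7398986816406)
```

View pics/c10.png

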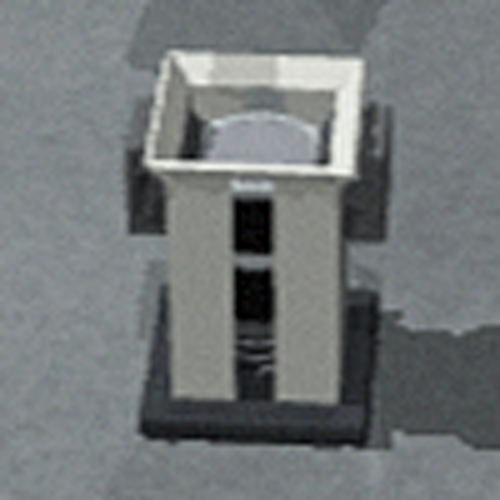

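Both capsules are stacked level inside the tube: foil edges show in the slot at crop (252,185) and (252,262), below the lips. The pod has not moved, so I hand in.

```bash
python3 -c "
from station import bot
print(bot.sign_off())"
```

```text
the job is handed in; nothing more can be done
None
```

Both small capsules are loaded in the magazine and held under the lips, foil side up. I gripped each one, set it in the mouth and pushed its foil to about 98–99 mm with closed fingertips. The pushing force I read was about 6–8 N.

**Last checks:**
- **Capsules:** the final picture shows both stacked level in the tube. The top one has stayed down under the lips. I judged this by eye from the picture and did not measure their heights.
- **Order:** the picture after the first push showed that capsule held inside while the other still stood on the counter.
- **Wide pod:** it measured within about 0.2 mm of where it started.
- **Robot and time:** the arm was clear of everything at 240 mm, and about 24 s had been used.

**Disagreements and slips:**
- **Magazine position:** the two cameras put its centre about 3 mm apart in x. I aimed between them, and the funnel took up the difference.
- **Overshoot:** one carry move went about 26 mm past the magazine in free space because I miscounted. I corrected it before lowering the capsule.

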